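# Spring a brittle honing stone into its sloped stand

### The job

Fit the large honing stone into the sloped stand: slip its low end under the hooked sprung jaw, feel for the jaw and press it back just far enough, lay the upper end down behind the stop and let the spring hold it flat on the bed, then let go. The stone is brittle: lift and set it down without knocks, squeeze it gently and never press it hard against the stand. Leave the other things on the bench where they are.

Things in the scene. Friction and masses are not known exactly. Their poses are not given: they have to be found in the camera images.
- stone: Large honing stone: plain grey bar 160 (x) x 50 (y) x 25 (z) mm, 0.39 to 0.55 kg, lying flat and loose on the bench. Origin: centre of its underside; x along its length, z up; both ends and faces are alike. Brittle: it bears a grip of up to 45 N per finger, 25 N of pressing against the stand and a soft setting down; a harder grip, press, knock or a fall cracks it.
- stand: Green cast stand fixed to the bench; carries the bed. Base plate 230 x 110 x 14 mm, from x = -130 to +100 mm; its two feet under the bed are 36 mm wide. Origin: on its underside, straight below the bed's origin; x level, away from the robot, below the bed's rise.
- bed: Aluminium strip on the stand, 44 mm wide, sloping 30 degrees, rising away from the robot. Origin: on its top surface, 100 mm over the bench, where the middle of the seated stone's underside comes with the clamp in mid-setting. x up the slope, y across, z square to the surface. No side walls: fingers can pass beside the stone.
- stopzone (a point): Clamp, upper part: the middle of where the fixed stop's inner face may be, bed x = +80 mm. The stop, 62 mm wide, 10 mm thick, stands 8 mm above the bed. Stop and jaw share one clamp frame, set and locked anywhere within 12 mm either way along the bed; its setting is not reported: feel for it or look. Stop and free jaw are 150 mm apart, 10 mm less than the stone.
- jawzone (a point): Clamp, lower part: the middle of where the free sprung jaw's face may be, bed x = -70 mm (12 mm either way). The jaw, dark steel, 54 mm wide, 40 mm high, slides down the slope up to 20 mm against 3 N plus 0.5 N per mm (8 N when the stone is seated), then is rigid. Its hook overhangs the face by 12 mm, 33 mm above the bed, so the stone's low end must go in first, upper end raised over the stop.
- slip: Bystander: small grey slip stone, 100 x 26 x 13 mm, loose on the bench. Origin: centre of its underside.
- basin: Bystander: grey plastic bowl, 170 mm across, 60 mm high, with metal offcuts. Origin: centre of its underside.
- casting: Bystander: aluminium bracket casting, 90 x 60 mm, 62 mm high. Origin: centre of its underside.
- oil: Bystander: white plastic bottle, 60 mm across, 120 mm high. Origin: centre of its underside.
Things that resemble listed ones, but are neither listed nor needed, are in the scene too. Leave any black, brown or turquoise look-alike of the stone alone.

How it is judged (in metres and radians):
On the way:
1. the stone is lifted off the bench (height (world z) of stone above 0.04 m and contact force between the fingers and stone above 3 N), for 0.2 s.
At the end, for the whole second after the job is handed in: The stone lies flat on the bed, sprung between jaw and stop (it can lie flat nowhere else): within 3 mm of the surface, 2 degrees of flat, 16 mm of the bed's origin along, 10 mm across and 6 degrees of straight, either face or end up; at rest, released (x of stone in the frame of bed between -0.016 and 0.016 m and y of stone in the frame of bed between -0.01 and 0.01 m and angle between the z axis of stone and the z axis of bed, either way round below 0.035 rad and angle between the x axis of stone and the x axis of bed, either way round below 0.1 rad and (z of stone in the frame of bed between -0.003 and 0.003 m or z of stone in the frame of bed between 0.022 and 0.028 m) and linear speed of stone below 0.02 m/s); the robot touches nothing.
It fails at once if the stone is squeezed too hard (fingers press it with more than 110 N in all) (contact force between the fingers and stone above 110 N).
It fails at once if the stone is pressed or knocked against the stand with more than 30 N (contact force between stone and stand above 30 N).
It fails at once if the stone is knocked against or dropped on the bench (over 90 N) (contact force between stone and table above 90 N).
It fails at once if the small stone, bowl, bracket or bottle is moved by more than 15 mm (distance of any of slip, basin, casting, oil from where it was at the start of the episode above 0.015 m).
It also fails if it takes over 48 s, if anything falls off the work surface, if the arm or the gripper's body presses on something with over 40 N, if the wrist force passes 120 N, or if a joint passes its speed limit or range.

### The arm

A 6-joint arm with a two-finger parallel gripper is mounted at the origin on the work surface. World frame = base frame: x ahead of the robot, y to its left, z up, the work surface at z = 0. Lengths are in mm, angles in rad, forces in N, time in s.
With the tool pointing down it reaches from about 350 to 875 mm from the base axis. Payload 4.2 kg.
Tool frame: the origin (TCP) lies midway between the tips of the shut fingers; the grasp point (between the pads) lies 19 mm behind it; z points along the fingers, y is the line along which they close (so a half turn about z gives the same grasp; the last joint's range is limited). The gripper opens to 85 mm and grips with 20 to 120 N. Pads are 22 mm wide; open, the fingers measure 114 mm over their backs; the gripper's body (76 mm by 85 mm) begins 54 mm behind the grasp point. The pads swing forward as they close: fully open they stand 13 mm farther back than shut.
Start: joints at [-1.006, 0.385, 0.008, 0, -1.194, -0.259], TCP at [188.176, -595.977, 231.312] pointing down, gripper open.
Joint ranges: [-3.14, 3.14], [-1.21, 2.06], [-1.07, 1.41], [-3.16, 2.05], [-2.99, -0.16], [-3.1, 3.1]. Speed limits (rad/s): [2.79, 2.79, 3.14, 3.14, 3.14, 3.14].

### API

Orientations are given as a unit quaternion [x, y, z, w].
In Python, from bench import read_state, get_image, job_done gives the robot as it stands.
- The arm moves only by the shell command python3 -m jog 'ROWS'. ROWS is JSON, a list of rows, each a list of 3 entries, a list of its own where there are three numbers: the shift along the world's x, y, z scaled (see below), then the turn, a rotation vector about the world's x, y, z scaled (see below), then the gripper's target within -1 to 1 (shut at 1, half-way at 0, fully open at -1). In form: [[[x, y, z], [wx, wy, wz], claw], ...]. A call has 1 to 20 rows; each row is the pose to reach, as a shift and turn from the pose commanded when the call began; what a row does not reach only later rows make up. The controller multiplies each number of a shift by 10 cm and each number of a turn by 120 degrees. A row lasts 1/10 s, in which the tool goes at most 50 mm and 8.59 degrees, less where a joint would pass 70% of its speed; a pose out of reach is approached as far as the arm can. A call with a number of a shift or a turn outside -1 to 1 is refused whole. A call with a gripper value outside its range is refused whole. The fingers move at their own pace and stop on an object; the grip force is fixed at half the most. Time passes only in rows, so rows that repeat a pose let the fingers close. It gives the time, the measured TCP pose, the force, the opening and the grip force at its end, in the units of the state.
- read_state(): the state, without advancing time (a new reading comes with each control period).
- get_image(name): name is "scene" or "top" or "wrist"; returns a dict with "frame" (420x560x3 uint8, red, green, blue), "range_z" (420x560 float32, mm along the optical axis (not along the pixel's ray), 0 where there is no reading), "fx", "fy", "cx", "cy" (pixels), "distortion" ([k1, k2, p1, p2, k3] as OpenCV has them; the pictures are not rectified), "R" (3x3) and "t" (3): a world point X has camera coordinates R X + t. Camera axes: x right, y down, z forward; pixel columns grow to the right and rows downward; lengths in mm; the calibration is good to about 2 mm. A picture is of the moment at which its call begins.
- job_done(): hands the job in; it is judged then, once.
The state is a dict: "clock": time; "joints": joint angles; "joint_vel": joint speeds; "joint_efforts": joint torques, N m; "position": TCP position; "ee_rot": TCP orientation; "contact_force": force on the tool from outside, world axes, zero at the start; "wrist_torque": the same for the moment, N m; "gripper_width": finger opening in mm; "grasp_force": force on a finger pad.
Only numpy, scipy, OpenCV 4.12 (cv2) and the standard library are available. Lean on these libraries where they do the work, as an engineer would, in place of code of your own. Each camera call takes 0.05 s, during which the arm holds its last target. There are 200 camera calls.

## Working session

There is one attempt and no reset: what is moved stays moved. The work goes in short steps, Python scripts to look and compute and a shell command to move; the robot and the scene stay as the last step left them, time stands still between calls to the robot, and variables do not carry over. Pictures are saved under pics/ and viewed, at most 10 in all, crops included, and the job is handed in when it is done.

```bash
mkdir -p pics
cat > h.py <<'E'
import numpy as np, cv2
from bench import read_state, get_image
def pts(im):
    K=np.array([[im['fx'],0,im['cx']],[0,im['fy'],im['cy']],[0,0,1]]);h,w=im['range_z'].shape
    u,v=np.meshgrid(np.arange(w),np.arange(h))
    p=cv2.undistortPoints(np.stack([u,v],-1).reshape(-1,1,2).astype(np.float32),K,np.array(im['distortion'])).reshape(h,w,2)
    z=im['range_z'].astype(float)
    c=np.dstack([p[...,0]*z,p[...,1]*z,z]); R=np.array(im['R']);t=np.array(im['t'])
    X=(c-t)@R; X[z==0]=np.nan
    return X
E
python3 - <<'E'
from h import *
import pickle
s=read_state(); print(s)
d={}
for n in ['top','scene']:
    im=get_image(n); d[n]=im; cv2.imwrite(f'pics/{n}0.png',im['frame'][...,::-1])
    print(n,im['t'],np.round(-np.array(im['R']).T@im['t']))
pickle.dump(d,open('d0.pkl','wb'))
E
```

```text
{'clock': 0.0, 'joints': array([-1.00638458e+00,  3.85581868e-01,  6.60347867e-03, -5.06620496e-04,
       -1.19397226e+00, -2.58615158e-01]), 'joint_vel': array([-0.00047282, -0.00106049, -0.00019209, -0.00088126,  0.00155411,
        0.00128527]), 'joint_efforts': array([-1.50440783e-04, -3.92291987e+01,  1.88409394e+01,  4.18609634e+00,
       -4.53576562e-03, -1.00616253e-05]), 'position': array([ 188.01050074, -595.4369155 ,  230.19641482]), 'ee_rot': array([-1.52210783e-01,  9.88347440e-01,  1.08140771e-03, -2.15078263e-04]), 'contact_force': array([-0.14671213,  0.16314747, -0.14390303]), 'wrist_torque': array([-0.05197273, -0.00611608, -0.07975121]), 'grasp_force': 0.0, 'gripper_width': 85.56088494031735}
top [ 81.64882831 549.07858184 945.94342466] [ 402.   57. 1019.]
scene [-500.26053924  -80.11102744 1265.10195751] [ 902. -555.  857.]
```

View pics/top0.png

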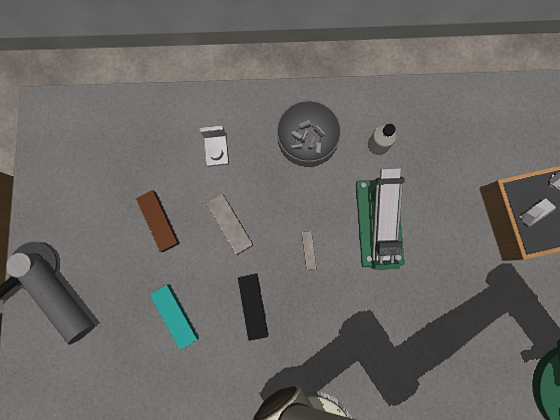

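View pics/scene0.png

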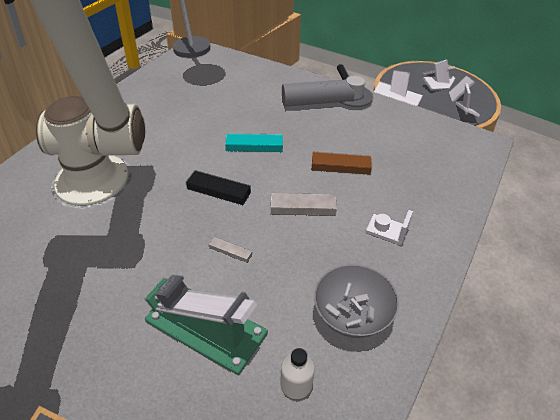

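The top view shows two grey bars: (230,224), about 160x50 mm, and (309,251), the small slip. The black (253,307), brown (158,221) and turquoise (174,316) bars are look-alikes. The stone is the large grey bar at (230,224). The stand is at (385,222), with its dark jaw at (388,250) and its stop at (389,180). Next I'll measure these and check with a crop.

Run:
```python
from h import *
import pickle
d=pickle.load(open('d0.pkl','rb'))
for n in ['top','scene']:
    im=d[n]; X=pts(im); f=im['frame'].astype(int)
    hsv=cv2.cvtColor(im['frame'],cv2.COLOR_RGB2HSV)
    # stone: top face by height 15..35
    Z=X[...,2]
    roi=(slice(185,265),slice(200,260)) if n=='top' else (slice(185,222),slice(262,345))
    m=np.zeros(Z.shape,bool); m[roi]=(Z[roi]>20)&(Z[roi]<32)
    P=X[m]; r=cv2.minAreaRect(P[:,:2].astype(np.float32)); print(n,'stone',m.sum(),np.round(r[0],1),np.round(r[1],1),r[2],np.median(P[:,2]))
    print('bench z',np.nanmedian(Z[260:300,210:230] if n=='top' else Z[240:280,160:190]))
    # green base
    g=(hsv[...,0]>55)&(hsv[...,0]<90)&(hsv[...,1]>90)&(X[...,0]>250)&(X[...,0]<750)&(Z<200)&(X[...,1]<50)&(X[...,1]>-400)
    b=g&(Z>8)&(Z<20); P=X[b]; r=cv2.minAreaRect(P[:,:2].astype(np.float32)); print(n,'base',b.sum(),np.round(r[0],1),np.round(r[1],1),r[2],np.median(P[:,2]))
    # bed region: bright pixels above stand
    c=np.array(r[0]); sel=(np.linalg.norm(X[...,:2]-c,axis=-1)<140)&(Z>35)&(Z<190)
    v=f.mean(-1); bed=sel&(v>130)&(hsv[...,1]<50)
    P=X[bed]; 
    cen=np.median(P,0); Q=P
    for _ in range(5):
        cc=Q.mean(0); nn=np.linalg.svd(Q-cc,full_matrices=False)[2][2]; dd=(P-cc)@nn; Q=P[abs(dd)<3]
    print(n,'bed',bed.sum(),len(Q),cc.round(1),nn.round(3),Q.min(0).round(),Q.max(0).round())
    r=cv2.minAreaRect(Q[:,:2].astype(np.float32)); print(r)
    np.save(f'X_{n}.npy',X)
im=d['top']['frame'][...,::-1]
a=cv2.resize(im[185:275,195:325],None,fx=5,fy=5,interpolation=cv2.INTER_CUBIC)[:450,:]
cv2.imwrite('pics/crop.png',a)
im=cv2.resize(im[160:275,340:420],None,fx=5,fy=5,interpolation=cv2.INTER_CUBIC); cv2.imwrite('pics/crop2.png',im)
```

```text
top stone 1141 [537.8 200.7] [160.3  50.2] 29.423145294189453 25.365787082673947
bench z 0.4216878551054457
top base 1072 [ 531.6 -196.7] [227.3 109.5] 1.0718581676483154 14.207038883955004
top bed 1404 1229 [ 552.9 -196.5  103.4] [-0.503 -0.002  0.864] [ 433. -227.   35.] [ 639. -166.  155.]
((535.8948364257812, -196.72817993164062), (205.79171752929688, 59.48030471801758), 0.9771692156791687)
scene stone 1015 [538.8 200.9] [159.5  55.3] 29.941038131713867 25.057664109182372
bench z -0.08307374603899131
scene base 2986 [ 533.  -197.9] [229.7 111.3] 0.8503483533859253 13.855464297889892
scene bed 1593 1315 [ 555.1 -199.8  104.6] [-0.503 -0.05   0.863] [ 436. -229.   36.] [ 641. -169.  156.]
((538.210693359375, -199.50401306152344), (59.86307144165039, 205.26519775390625), 89.8291244506836)
```

View pics/crop.png

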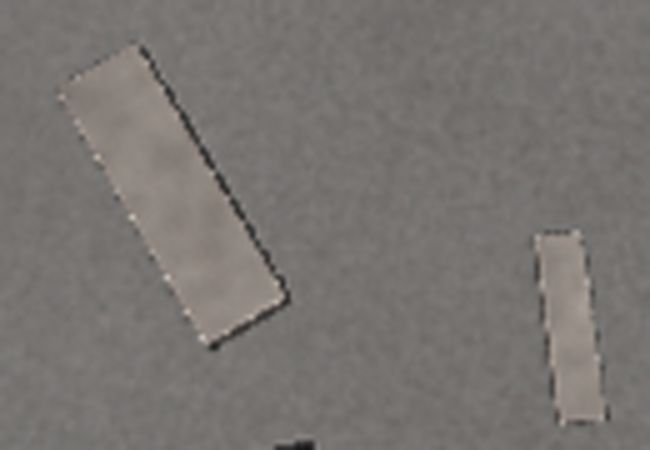

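View pics/crop2.png

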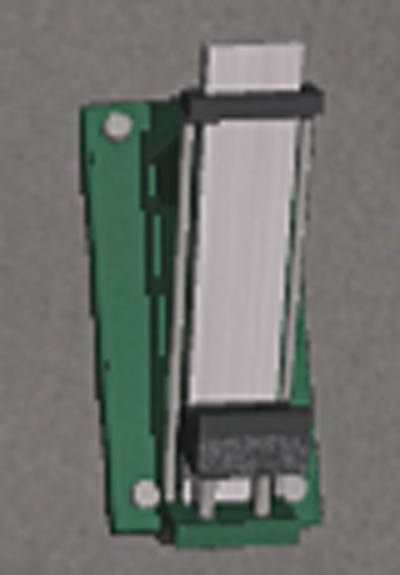

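The crop confirms it: the bar at left is plain grey with a 160x50 footprint and 25 mm height, and the slip is much smaller. The stand crop shows the stop bar across the upper bed and the hooked jaw below. I'll measure the clamp setting in the bed frame and move towards the stone.

```bash
cat >> h.py <<'E'
yaw=np.radians(0.9)
cx,sx=np.cos(yaw),np.sin(yaw); c3,s3=np.cos(np.pi/6),.5
BR=np.array([[cx*c3,-sx,-cx*s3],[sx*c3,cx,-sx*s3],[s3,0,c3]])  # columns = bed axes
BO=np.array([547.3,-197.0,100.])
def bed(X): return (X-BO)@BR
E
python3 - <<'E'
from h import *
for n in ['top','scene']:
    B=bed(np.load(f'X_{n}.npy'))
    x,y,z=B[...,0],B[...,1],B[...,2]
    q=(abs(y)<20)
    for lo in range(64,112,2):
        s=q&(x>lo)&(x<lo+2)&(z>-8)&(z<20)
        if s.sum(): print(n,lo,s.sum(),np.median(z[s]).round(1),end=' | ')
    print()
    s=q&(x>-130)&(x<-40)&(z>30)&(z<55); print(n,'jaw top x',np.percentile(x[s],[1,50,99]).round(1),'z',np.percentile(z[s],[1,50,99]).round(1), s.sum())
    s=(x>-130)&(x<-40)&(z>36)&(z<45); print('jaw y',np.percentile(y[s],[1,99]).round(1))
    s=(x>70)&(x<105)&(z>5)&(z<12); print('stop y',np.percentile(y[s],[1,99]).round(1),'x',np.percentile(x[s],[1,99]).round(1))
    s=(abs(x)<50)&(z>-3)&(z<3); print('bed y',np.percentile(y[s],[1,99]).round(1))
E
S='[[0.44,1,0],[0,0,0.0],-1]'; python3 -m jog '[[[0.44,1,0],[0,0,0.1],-1],[[0.44,1,0],[0,0,0.1],-1],[[0.44,1,0],[0,0,0.1],-1]]'
python3 -m jog '[[[0.44,1,0],[0,0,0],-1],[[0.44,1,0],[0,0,0],-1],[[0.44,1,0],[0,0,0],-1]]'
```

```text
top 64 14 0.7 | top 66 12 -0.7 | top 68 14 -0.2 | top 70 2 1.4 | top 72 8 7.3 | top 74 14 7.9 | top 76 18 8.3 | top 78 10 8.0 | top 80 16 8.6 | top 82 26 4.4 | top 84 17 0.6 | top 86 14 0.7 | top 88 16 -0.4 | top 90 15 0.5 | top 92 13 0.0 | top 94 13 0.7 | top 96 17 0.8 | top 98 13 0.2 | top 100 15 0.2 | top 102 12 0.5 | top 104 27 -1.5 | 
top jaw top x [-99.5 -80.6 -64.4] z [33.9 40.2 43.6] 230
jaw y [-401.4  896. ]
stop y [-30.7  30. ] x [72.3 83.3]
bed y [-409.7   29.1]
scene 70 3 8.2 | scene 72 15 8.4 | scene 74 14 8.5 | scene 76 16 8.2 | scene 78 15 8.3 | scene 80 68 5.0 | scene 82 37 2.4 | scene 84 15 1.4 | scene 86 15 0.8 | scene 88 13 0.9 | scene 90 15 1.1 | scene 92 16 1.1 | scene 94 19 0.5 | scene 96 11 0.3 | scene 98 17 0.9 | scene 100 17 1.3 | scene 102 36 -3.1 | scene 104 58 -2.8 | scene 106 6 -0.9 | 
scene jaw top x [-99.5 -76.3 -64. ] z [33.4 40.1 42.2] 230
jaw y [-323.4  884.8]
stop y [-30.9  30.5] x [71.6 83.5]
bed y [-30.   28.9]
clock: 0.4
position: [232.7, -492.2, 231.0]
ee_rot: [-0.257, 0.967, 0.001, 0.0]
contact_force: [-0.0, -0.1, 0.7]
gripper_width: 85.5
grasp_force: 0.0
clock: 0.7
position: [276.8, -392.8, 231.3]
ee_rot: [-0.256, 0.967, 0.0, 0.0]
contact_force: [1.2, -1.9, 0.4]
gripper_width: 85.4
grasp_force: 0.0
```

Stop inner face is at bed x ≈ 72, so the clamp setting is about -8 mm and the free jaw face is about -78.

```bash
python3 -m jog '[[[0.44,1,0],[0,0,0],-1],[[0.44,1,0],[0,0,0],-1],[[0.44,1,0],[0,0,0],-1]]' >/dev/null
python3 -m jog '[[[0.44,1,0],[0,0,0],-1],[[0.44,1,0],[0,0,0],-1],[[0.44,1,0],[0,0,0],-1]]'>/dev/null
python3 -m jog '[[[0.44,1,0],[0,0,0],-1],[[0.44,1,0],[0,0,0],-1],[[0.44,1,0],[0,0,0],-1]]'>/dev/null
python3 -m jog '[[[0.44,1,-0.2],[0,0,0],-1],[[0.44,1,-0.2],[0,0,0],-1],[[0.44,1,-0.2],[0,0,0],-1]]'>/dev/null
python3 -m jog '[[[0.44,1,-0.3],[0,0,0],-1],[[0.44,1,-0.3],[0,0,0],-1],[[0.44,1,-0.3],[0,0,0],-1]]'>/dev/null
python3 -m jog '[[[0.42,0.96,-0.3],[0,0,0],-1],[[0.42,0.96,-0.3],[0,0,0],-1],[[0.42,0.96,-0.3],[0,0,0],-1],[[0.42,0.96,-0.3],[0,0,0],-1]]'
python3 - <<'E'
from h import *
im=get_image('wrist'); X=pts(im); Z=X[...,2]; print(read_state()['position'])
m=(Z>20)&(Z<30)&(np.hypot(X[...,0]-538,X[...,1]-201)<100)
P=X[m].astype(np.float32); r=cv2.minAreaRect(P[:,:2]); print(m.sum(),r)
E
```

```text
clock: 2.6
position: [538.5, 199.5, 150.0]
ee_rot: [-0.255, 0.967, -0.001, -0.001]
contact_force: [-0.0, 0.2, -0.5]
gripper_width: 85.3
grasp_force: 0.0
[538.09875084 198.63512342 150.67479532]Traceback (most recent call last):
  File "<stdin>", line 4, in <module>
cv2.error: OpenCV(4.12.0) /io/opencv/modules/imgproc/src/convhull.cpp:143: error: (-215:Assertion failed) total >= 0 && (depth == CV_32F || depth == CV_32S) in function 'convexHull'
```

```bash
python3 -m jog '[[[0,0.02,-0.4],[0,0,0],-1],[[0,0.02,-0.8],[0,0,0],-1],[[0,0.02,-1],[0,0,0],-1],[[0,0.02,-1],[0,0,0],-1]]'
python3 -m jog '[[[0,0,-0.2],[0,0,0],-1],[[0,0,-0.35],[0,0,0],-1],[[0,0,-0.46],[0,0,0],-0.4],[[0,0,-0.46],[0,0,0],-0.3],[[0,0,-0.46],[0,0,0],-0.25],[[0,0,-0.46],[0,0,0],-0.2]]'
python3 -m jog '[[[0,0,0],[0,0,0],-0.18],[[0,0,0],[0,0,0],-0.16],[[0,0,0],[0,0,0],-0.14],[[0,0,0],[0,0,0],-0.14]]'
```

```text
clock: 3.05
position: [536.1, 198.7, 49.2]
ee_rot: [-0.254, 0.967, -0.001, -0.003]
contact_force: [0.4, -0.1, 0.2]
gripper_width: 85.2
grasp_force: 0.0
clock: 3.65
position: [538.9, 202.3, 6.6]
ee_rot: [-0.255, 0.967, 0.0, 0.001]
contact_force: [0.6, 0.0, -0.5]
gripper_width: 50.9
grasp_force: 0.0
clock: 4.05
position: [539.0, 202.1, 6.6]
ee_rot: [-0.255, 0.967, -0.0, 0.001]
contact_force: [0.5, -2.4, 5.2]
gripper_width: 49.0
grasp_force: 32.1
```

```bash
python3 -m jog '[[[0,0,0],[0,0,0],-0.3],[[0,0,0],[0,0,0],-0.3],[[0,0,-0.04],[0,0,0],-0.3],[[0,0,-0.04],[0,0,0],-0.3]]'
python3 -m jog '[[[0,0,0],[0,0,0],-0.2],[[0,0,0],[0,0,0],-0.16],[[0,0,0],[0,0,0],-0.14],[[0,0,0],[0,0,0],-0.14],[[0,0,0],[0,0,0],-0.14],[[0,0,0],[0,0,0],-0.14]]'
```

```text
clock: 4.45
position: [537.6, 201.8, 0.4]
ee_rot: [-0.255, 0.967, -0.0, -0.001]
contact_force: [-0.4, -0.0, 0.3]
gripper_width: 55.3
grasp_force: 0.0
clock: 5.05
position: [538.1, 201.8, 1.2]
ee_rot: [-0.255, 0.967, -0.0, -0.0]
contact_force: [0.5, -1.2, -1.9]
gripper_width: 49.6
grasp_force: 35.7
```

```bash
python3 -m jog '[[[0,0,0.05],[0,0,0],-0.14],[[0,0,0.15],[0,0,0],-0.14],[[0,0,0.3],[0,0,0],-0.14],[[0,0,0.5],[0,0,0],-0.14],[[0,0,0.7],[0,0,0],-0.14],[[0,0,0.7],[0,0,0],-0.14]]'
python3 -m jog '[[[0,0,0.3],[0,0,0],-0.14],[[0,0,0.6],[0,0,0],-0.14],[[0,0,0.9],[0,0,0],-0.14],[[0,0,1],[0,0,0],-0.14],[[0,0,1],[0,0,0],-0.14]]'
```

```text
clock: 5.65
position: [540.0, 203.3, 74.6]
ee_rot: [-0.255, 0.967, 0.001, 0.003]
contact_force: [1.3, 1.1, -4.6]
gripper_width: 49.3
grasp_force: 36.0
clock: 6.15
position: [538.3, 202.4, 171.9]
ee_rot: [-0.255, 0.967, 0.001, 0.001]
contact_force: [0.5, -0.0, -4.5]
gripper_width: 49.2
grasp_force: 36.6
```

```bash
python3 -m jog '[[[0,-0.3,0.2],[0,0,-0.06],-0.14],[[0,-0.7,0.4],[0,0,-0.12],-0.14],[[0.03,-1,0.6],[0,0,-0.18],-0.14],[[0.03,-1,0.6],[0,0,-0.239],-0.14]]' >/dev/null
python3 -m jog '[[[0.03,-0.4,0],[0,0,0],-0.14],[[0.03,-0.8,0],[0,0,0],-0.14],[[0.03,-1,0],[0,0,0],-0.14]]'>/dev/null
python3 -m jog '[[[0.03,-0.4,0],[0,0,0],-0.14],[[0.03,-0.8,0],[0,0,0],-0.14],[[0.03,-1,0],[0,0,0],-0.14]]'>/dev/null
python3 -m jog '[[[0.03,-0.4,0],[0.001,-0.06,0],-0.14],[[0.03,-0.7,0],[0.002,-0.12,0],-0.14],[[0.03,-0.9,0],[0.003,-0.18,0],-0.14],[[0.03,-1,0],[0.004,-0.24,0],-0.14],[[0.03,-1,0],[0.005,-0.3,0],-0.14],[[0.03,-1,0],[0.005,-0.3,0],-0.14],[[0.03,-1,0],[0.005,-0.3,0],-0.14]]'
cat >> h.py <<'E'
from scipy.spatial.transform import Rotation as Ro
def rep(txt=''):
    s=read_state(); R=Ro.from_quat(s['ee_rot']).as_matrix(); T=BR.T@R
    n=-T[:,2]; y=T[:,1]; print(txt,'TCP bed',bed(s['position']).round(1),'tilt a',np.degrees(np.arctan2(-n[0],n[2])).round(2),'roll',np.degrees(n[1]).round(2),'yaw',np.degrees(np.arctan2(-y[0],y[1])).round(2),'F bed',(s['contact_force']@BR).round(1),'grip',round(float(s['grasp_force']),1), round(float(s['gripper_width']),1),'t',round(float(s['clock']),2))
    return s
E
python3 - <<'E'
from h import *
rep()
for n in ['top','scene']:
    im=get_image(n); B=bed(pts(im)); cv2.imwrite(f'pics/{n}1.png',im['frame'][...,::-1])
    s=read_state(); p=bed(s['position']); R=BR.T@Ro.from_quat(s['ee_rot']).as_matrix()
    L=(B-p)@R   # tool coords: x,y,z
    m=(abs(L[...,1])<30)&(abs(L[...,0])<110)&(L[...,2]<-15)&(L[...,2]>-40)&(abs(L[...,0])>20)
    print(n,m.sum(),np.percentile(L[m],[0.5,50,99.5],axis=0).round(1).tolist())
    # upper face fit
    q=L[m&(abs(L[...,0])>25)]
    A=np.c_[q[:,0],q[:,1],np.ones(len(q))]; k=np.ones(len(q),bool)
    for _ in range(6):
        co=np.linalg.lstsq(A[k],q[k,2],rcond=None)[0]; k=abs(q[:,2]-A@co)<2
    print(k.sum(),co.round(4),np.percentile(q[k],[1,99],axis=0).round(1).tolist())
E
```

```text
clock: 7.85
position: [548.6, -198.0, 228.8]
ee_rot: [-0.007, 0.952, 0.003, 0.306]
contact_force: [-0.6, -0.9, -4.0]
gripper_width: 49.2
grasp_force: 36.9
 TCP bed [ 65.5  -1.  110.9] tilt a 5.64 roll -0.06 yaw -0.1 F bed [-2.5 -0.9 -3.2] grip 36.9 49.2 t 7.85
top 885 [[-78.5, -23.7, -26.7], [-45.6, 4.5, -23.4], [80.3, 25.7, -15.4]]
691 [ 7.00000e-04  5.30000e-03 -2.35049e+01] [[-78.0, -23.5, -25.4], [79.5, 25.3, -21.6]]
scene 877 [[-80.2, -26.2, -24.8], [-48.0, -3.6, -23.2], [77.9, 24.3, -15.1]]
594 [ 5.80000e-03 -8.70000e-03 -2.31978e+01] [[-78.9, -25.7, -24.8], [72.8, 23.9, -21.3]]
```

The stone sits square in the grip, centred to about 1 mm, with the TCP 1.6 mm above its underside. Next I'll lower it in front of the jaw.

```bash
python3 -m jog '[[[0,0,-0.2],[0,0,0],-0.14],[[0.01,0.01,-0.45],[0,0,0],-0.14],[[0.025,0.01,-0.65],[0,0,0],-0.14],[[0.025,0.01,-0.71],[0,0,0],-0.14],[[0.025,0.01,-0.71],[0,0,0],-0.14]]'
python3 -c "
from h import *; rep()"
python3 -m jog '[[[0.04,0,-0.07],[0,0,0],-0.14],[[0.08,0,-0.14],[0,0,0],-0.14],[[0.12,0,-0.21],[0,0,0],-0.14],[[0.145,0,-0.25],[0,0,0],-0.14],[[0.145,0,-0.25],[0,0,0],-0.14],[[0.145,0,-0.25],[0,0,0],-0.14]]'
python3 - <<'E'
from h import *; rep()
im=get_image('scene'); cv2.imwrite('pics/scene2.png',cv2.resize(im['frame'][240:390,120:320,::-1],None,fx=3.6,fy=3.6,interpolation=cv2.INTER_CUBIC))
E
```

```text
clock: 8.45
position: [553.2, -196.7, 159.3]
ee_rot: [-0.007, 0.951, 0.003, 0.308]
contact_force: [-0.3, -0.6, -4.4]
gripper_width: 49.6
grasp_force: 36.8
 TCP bed [34.8  0.2 48.4] tilt a 5.87 roll -0.07 yaw -0.02 F bed [-2.5 -0.6 -3.7] grip 36.8 49.6 t 8.45
clock: 9.05
position: [567.3, -197.1, 135.3]
ee_rot: [-0.007, 0.951, 0.003, 0.309]
contact_force: [-0.5, -0.1, -4.7]
gripper_width: 49.3
grasp_force: 36.8
 TCP bed [34.9 -0.4 20.6] tilt a 6.0 roll -0.03 yaw -0.06 F bed [-2.8 -0.1 -3.9] grip 36.8 49.3 t 9.05
```

View pics/scene2.png

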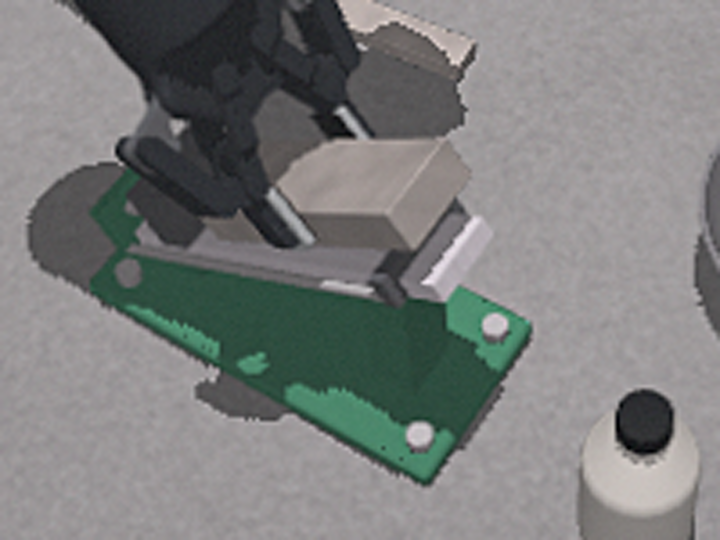

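The view shows the stone above the bed with its upper end over the stop at (400,250), nothing touching. I'll lower it to about 3 mm over the bed and slide it under the hook.

```bash
python3 -m jog '[[[0.02,0,-0.03],[0,0,0],-0.14],[[0.036,0,-0.062],[0,0,0],-0.14],[[0.036,0,-0.062],[0,0,0],-0.14]]' >/dev/null
python3 -c "
from h import *; rep()"
python3 -m jog '[[[-0.05,0,-0.03],[0,0,0],-0.14],[[-0.1,0,-0.058],[0,0,0],-0.14],[[-0.15,0,-0.087],[0,0,0],-0.14],[[-0.19,0,-0.11],[0,0,0],-0.14],[[-0.208,0,-0.12],[0,0,0],-0.14],[[-0.208,0,-0.12],[0,0,0],-0.14]]'>/dev/null
python3 -c "
from h import *; rep()"
python3 -m jog '[[[-0.009,0,-0.005],[0,0,0],-0.14],[[-0.017,0,-0.01],[0,0,0],-0.14],[[-0.017,0,-0.01],[0,0,0],-0.14]]'>/dev/null
python3 -c "
from h import *; rep()"
```

```text
TCP bed [34.6 -0.3 13.1] tilt a 5.97 roll -0.04 yaw -0.08 F bed [-2.3  0.2 -3.7] grip 36.9 49.1 t 9.4
 TCP bed [10.6 -0.2 13.6] tilt a 6.0 roll -0.02 yaw -0.09 F bed [-2.4  0.6 -4.7] grip 36.9 48.9 t 10.0
 TCP bed [ 8.9  0.1 13.4] tilt a 6.0 roll -0.04 yaw -0.07 F bed [-1.9  0.2 -3.7] grip 36.9 49.1 t 10.3
```

```bash
for i in 1; do :; done
python3 -m jog '[[[-0.009,0,-0.005],[0,0,0],-0.14],[[-0.017,0,-0.01],[0,0,0],-0.14],[[-0.017,0,-0.01],[0,0,0],-0.14]]'>/dev/null
python3 -c "
from h import *; rep()"
python3 -m jog '[[[-0.009,0,-0.005],[0,0,0],-0.14],[[-0.017,0,-0.01],[0,0,0],-0.14],[[-0.017,0,-0.01],[0,0,0],-0.14]]'>/dev/null
python3 -c "
from h import *; rep()"
python3 -m jog '[[[-0.009,0,-0.005],[0,0,0],-0.14],[[-0.017,0,-0.01],[0,0,0],-0.14],[[-0.017,0,-0.01],[0,0,0],-0.14]]'>/dev/null
python3 -c "
from h import *; rep()"
python3 -m jog '[[[-0.009,0,-0.005],[0,0,0],-0.14],[[-0.017,0,-0.01],[0,0,0],-0.14],[[-0.017,0,-0.01],[0,0,0],-0.14]]'>/dev/null
python3 -c "
from h import *; rep()"
```

```text
TCP bed [ 6.7  0.1 13.4] tilt a 5.99 roll -0.04 yaw -0.07 F bed [-2.5  0.3 -3.8] grip 36.9 49.6 t 10.6
 TCP bed [ 5.   0.  13.4] tilt a 6.01 roll -0.03 yaw -0.07 F bed [-3.  -0.3 -4.4] grip 36.9 49.4 t 10.9
 TCP bed [ 4.2 -0.  13.6] tilt a 6.13 roll -0.0 yaw -0.06 F bed [ 0.4  0.6 -5.3] grip 36.9 49.7 t 11.2
 TCP bed [ 1.8 -0.  13.6] tilt a 6.09 roll -0.01 yaw -0.06 F bed [ 1.3  1.4 -4.1] grip 36.9 49.2 t 11.5
```

The jaw was felt at TCP x ≈ 4.3 (jaw face ≈ -77.8, stop ≈ 72.2). I'll press it back about 14 mm, checking partway.

```bash
python3 -m jog '[[[-0.015,0,-0.011],[0,0,0],-0.14],[[-0.03,0,-0.022],[0,0,0],-0.14],[[-0.047,0,-0.036],[0,0,0],-0.14],[[-0.047,0,-0.036],[0,0,0],-0.14]]'>/dev/null
python3 -c "
from h import *; rep()"
python3 -m jog '[[[-0.015,0,-0.011],[0,0,0],-0.14],[[-0.03,0,-0.022],[0,0,0],-0.14],[[-0.047,0,-0.036],[0,0,0],-0.14],[[-0.047,0,-0.036],[0,0,0],-0.14]]'>/dev/null
python3 - <<'E'
from h import *
s=rep()
for n in ['top','scene']:
    im=get_image(n); B=bed(pts(im))
    p=bed(s['position']); R=BR.T@Ro.from_quat(s['ee_rot']).as_matrix(); L=(B-p)@R
    m=(abs(L[...,1])<27)&(abs(L[...,0])<90)&(L[...,2]<-18)&(L[...,2]>-30)&(B[...,0]>10)
    q=L[m]; A=np.c_[q[:,0],q[:,1],np.ones(len(q))]; k=np.ones(len(q),bool)
    for _ in range(6):
        co=np.linalg.lstsq(A[k],q[k,2],rcond=None)[0]; k=abs(q[:,2]-A@co)<1.5
    print(n,k.sum(),co.round(4),'upper end bed x',np.percentile(B[m][k][:,0],[97,99,100]).round(1))
E
```

```text
TCP bed [-4.  -0.1 13. ] tilt a 6.11 roll -0.0 yaw -0.06 F bed [ 4.5  2.4 -0.6] grip 37.3 49.3 t 11.9
 TCP bed [-9.2 -0.2 12.3] tilt a 6.17 roll 0.03 yaw -0.04 F bed [6.4 2.2 2.4] grip 37.5 49.0 t 12.3
top 365 [-1.81000e-02  3.10000e-03 -2.40706e+01] upper end bed x [66.7 67.5 68.6]
scene 400 [-1.56000e-02  7.80000e-03 -2.37641e+01] upper end bed x [67.2 68.2 70.5]
```

```bash
python3 -m jog '[[[-0.013,0,-0.007],[0,0,0],-0.14],[[-0.013,0,-0.007],[0,0,0],-0.14],[[-0.013,0,-0.007],[0,0,0],-0.14]]'>/dev/null
python3 -c "
from h import *; rep()"
python3 -m jog '[[[0.005,0,-0.01],[0,0.006,0],-0.14],[[0.01,0,-0.02],[0,0.012,0],-0.14],[[0.017,0,-0.03],[0,0.02,0],-0.14],[[0.017,0,-0.03],[0,0.02,0],-0.14],[[0.017,0,-0.03],[0,0.02,0],-0.14]]'>/dev/null
cat > m.py <<'E'
from h import *
s=rep()
for n in ['top','scene']:
    im=get_image(n); B=bed(pts(im))
    m=(abs(B[...,1])<24)&(B[...,0]>15)&(B[...,0]<69)&(B[...,2]>15)&(B[...,2]<45)
    q=B[m]; A=np.c_[q[:,0],q[:,1],np.ones(len(q))]; k=abs(q[:,2]-np.median(q[:,2]))<12
    for _ in range(8):
        co=np.linalg.lstsq(A[k],q[k,2],rcond=None)[0]; k=abs(q[:,2]-A@co)<1.5
    print(n,k.sum(),'tilt',np.degrees(np.arctan(co[:2])).round(2),'top z at x=-8,72',(co[2]-8*co[0]).round(1),(co[2]+72*co[0]).round(1),'end x',np.percentile(q[k][:,0],[97,100]).round(1),'y',np.percentile(q[k][:,1],[1,99]).round(1))
E
python3 m.py
```

```text
TCP bed [-10.2  -0.2  12.4] tilt a 6.21 roll 0.04 yaw -0.04 F bed [7.  2.6 2.9] grip 37.5 49.1 t 12.7
 TCP bed [-10.   -0.2   8.8] tilt a 3.84 roll 0.01 yaw -0.01 F bed [ 7.   2.9 -0.1] grip 37.5 49.2 t 13.2
top 315 tilt [ 1.89 -0.92] top z at x=-8,72 33.4 36.0 end x [67.  68.8] y [-23.5  23.8]
scene 389 tilt [ 2.81 -0.87] top z at x=-8,72 32.8 36.7 end x [67.9 68.9] y [-23.6  22.8]
```

```bash
python3 -m jog '[[[0.005,0,-0.009],[0,0,0],-0.14],[[0.01,0,-0.018],[0,0,0],-0.14],[[0.015,0,-0.026],[0,0,0],-0.14],[[0.015,0,-0.026],[0,0,0],-0.14]]'>/dev/null
python3 m.py
```

```text
TCP bed [-10.1  -0.3   5.7] tilt a 3.83 roll 0.02 yaw -0.01 F bed [ 6.5  2.4 -0.7] grip 37.4 49.4 t 13.7
top 323 tilt [0.84 0.19] top z at x=-8,72 29.5 30.7 end x [66.9 68.5] y [-23.3  23.1]
scene 392 tilt [ 0.55 -0.73] top z at x=-8,72 29.8 30.5 end x [67.3 68.8] y [-23.8  23. ]
```

```bash
python3 -m jog '[[[0.005,0,-0.009],[0,0,0],-0.14],[[0.01,0,-0.018],[0,0,0],-0.14],[[0.015,0,-0.026],[0,0,0],-0.14],[[0.015,0,-0.026],[0,0,0],-0.14]]'>/dev/null
python3 m.py
```

```text
TCP bed [-10.1  -0.6   2.8] tilt a 3.83 roll 0.04 yaw 0.02 F bed [7.6 0.6 0.3] grip 37.5 49.2 t 14.2
top 318 tilt [-0.46  0.11] top z at x=-8,72 27.1 26.5 end x [67.7 68.8] y [-23.8  23.3]
scene 389 tilt [ 0.06 -0.59] top z at x=-8,72 26.7 26.8 end x [67.4 68.8] y [-23.6  23. ]
```

```bash
python3 -m jog '[[[0.003,0,-0.006],[0,0,0],-0.14],[[0.006,0,-0.01],[0,0,0],-0.14],[[0.006,0,-0.01],[0,0,0],-0.14]]'>/dev/null
python3 -c "
from h import *; rep()"
python3 -m jog '[[[0.003,0,-0.005],[0,0,0],-0.14],[[0.004,0,-0.007],[0,0,0],-0.14],[[0.004,0,-0.007],[0,0,0],-0.14]]'>/dev/null
python3 m.py
```

```text
TCP bed [-10.1  -0.7   1.7] tilt a 3.84 roll 0.05 yaw 0.02 F bed [5.9 1.1 0.5] grip 37.5 49.3 t 14.6
 TCP bed [-10.   -0.7   1.6] tilt a 3.87 roll 0.04 yaw 0.02 F bed [7.  1.  6.9] grip 38.3 49.1 t 14.9
top 316 tilt [-0.1   0.97] top z at x=-8,72 25.3 25.1 end x [67.5 68.9] y [-23.2  22.9]
scene 386 tilt [ 0.04 -0.85] top z at x=-8,72 25.2 25.3 end x [67.4 69. ] y [-23.7  23. ]
```

```bash
python3 -m jog '[[[0.008,0,0.006],[0,0,0],-0.14],[[0.008,0,0.006],[0,0,0],-0.14],[[0.008,0,0.006],[0,0,0],-0.14]]'>/dev/null
python3 -c "
from h import *; rep()"
python3 -m jog '[[[0.008,0,0.005],[0,0,0],-0.14],[[0.008,0,0.005],[0,0,0],-0.14],[[0.008,0,0.005],[0,0,0],-0.14]]'>/dev/null
python3 m.py
```

```text
TCP bed [-10.   -0.7   1.6] tilt a 3.77 roll 0.03 yaw 0.01 F bed [5.1 1.  7.9] grip 38.3 49.7 t 15.3
 TCP bed [-10.   -0.7   1.5] tilt a 3.69 roll 0.01 yaw 0.01 F bed [2.8 0.7 8. ] grip 38.4 49.3 t 15.6
top 307 tilt [0.06 0.44] top z at x=-8,72 25.4 25.4 end x [65.8 69. ] y [-23.6  23.2]
scene 392 tilt [-0.02 -0.52] top z at x=-8,72 25.3 25.2 end x [67.4 68.9] y [-23.4  22.8]
```

```bash
python3 -m jog '[[[0.007,0,0.006],[0,0,0],-0.14],[[0.007,0,0.006],[0,0,0],-0.14],[[0.007,0,0.006],[0,0,0],-0.14]]'>/dev/null
python3 -c "
from h import *; rep()"
python3 -m jog '[[[0.007,0,0.006],[0,0,0],-0.14],[[0.007,0,0.006],[0,0,0],-0.14],[[0.007,0,0.006],[0,0,0],-0.14]]'>/dev/null
python3 -c "
from h import *; rep()"
```

```text
TCP bed [-9.1 -0.7  1.5] tilt a 3.68 roll 0.01 yaw -0.0 F bed [ 3.3 -0.2  6.2] grip 38.1 49.5 t 16.0
 TCP bed [-8.  -0.6  1.6] tilt a 3.69 roll 0.01 yaw 0.0 F bed [ 3.9 -0.   5.3] grip 38.1 49.3 t 16.3
```

```bash
python3 -m jog '[[[0.005,0,0.004],[0,0,0],-0.14],[[0.005,0,0.004],[0,0,0],-0.14],[[0.005,0,0.004],[0,0,0],-0.14]]'>/dev/null
python3 -c "
from h import *; rep()"
python3 -m jog '[[[0.005,0,0.004],[0,0,0],-0.14],[[0.005,0,0.004],[0,0,0],-0.14],[[0.005,0,0.004],[0,0,0],-0.14]]'>/dev/null
python3 m.py
```

```text
TCP bed [-7.7 -0.6  1.6] tilt a 3.66 roll 0.01 yaw -0.0 F bed [ 2.  -0.5  4.5] grip 37.9 49.1 t 16.6
 TCP bed [-7.1 -0.6  1.6] tilt a 3.65 roll 0.0 yaw -0.01 F bed [ 2.9 -2.2  5.4] grip 38.0 49.3 t 16.9
top 318 tilt [0.28 0.19] top z at x=-8,72 25.1 25.5 end x [67.  68.9] y [-23.3  23.8]
scene 384 tilt [ 0.27 -0.34] top z at x=-8,72 25.1 25.4 end x [67.5 68.7] y [-23.5  22.8]
```

```bash
python3 -m jog '[[[0.005,0,0.003],[0,0,0],-0.14],[[0.005,0,0.003],[0,0,0],-0.14],[[0.005,0,0.003],[0,0,0],-0.14]]'>/dev/null
python3 -c "
from h import *; rep()"
python3 -m jog '[[[0.005,0,0.003],[0,0,0],-0.14],[[0.005,0,0.003],[0,0,0],-0.14],[[0.005,0,0.003],[0,0,0],-0.14]]'>/dev/null
python3 -c "
from h import *; rep()"
sed -i 's/<69)/<76)/' m.py; python3 m.py
```

```text
TCP bed [-7.1 -0.6  1.6] tilt a 3.6 roll -0.01 yaw -0.02 F bed [ 2.3 -2.6  5.2] grip 38.1 49.4 t 17.3
 TCP bed [-7.1 -0.6  1.5] tilt a 3.55 roll -0.02 yaw -0.03 F bed [ 0.9 -4.   5.6] grip 38.1 49.6 t 17.6
 TCP bed [-7.1 -0.6  1.5] tilt a 3.55 roll -0.02 yaw -0.03 F bed [ 0.9 -4.   5.6] grip 38.1 49.6 t 17.6
top 337 tilt [-0.28 -0.29] top z at x=-8,72 25.6 25.2 end x [70.6 72.7] y [-23.5  23.1]
scene 416 tilt [-0.25 -0.63] top z at x=-8,72 25.6 25.2 end x [70.6 72.9] y [-23.3  23. ]
```

The stone is against the stop and flat, so I'll release gently and back off along the bed normal.

```bash
python3 -m jog '[[[0,0,0],[0,0,0],-0.16],[[0,0,0],[0,0,0],-0.18],[[0,0,0],[0,0,0],-0.22],[[0,0,0],[0,0,0],-0.35],[[0,0,0],[0,0,0],-0.5],[[0,0,0],[0,0,0],-0.6],[[0,0,0],[0,0,0],-0.6]]'
python3 m.py
python3 -m jog '[[[-0.05,0,0.087],[0,0,0],-0.6],[[-0.1,0,0.17],[0,0,0],-0.6],[[-0.2,0,0.35],[0,0,0],-0.6],[[-0.3,0,0.52],[0,0,0],-0.6],[[-0.45,0,0.78],[0,0,0],-0.6],[[-0.5,0,0.9],[0,0,0],-0.6],[[-0.5,0,0.9],[0,0,0],-0.6]]'
python3 -m jog '[[[-0.3,0,0.5],[0,0,0],-0.6],[[-0.5,0,0.9],[0,0,0],-0.6],[[-0.5,0,0.9],[0,0,0],-0.6],[[-0.5,0,0.9],[0,0,0],-0.6]]'
python3 - <<'E'
exec(open('m.py').read())
im=get_image('scene'); cv2.imwrite('pics/scene3.png',cv2.resize(im['frame'][240:390,120:320,::-1],None,fx=3.6,fy=3.6,interpolation=cv2.INTER_CUBIC))
for n in ['top','scene']:
    im=get_image(n); B=bed(pts(im)); m=(abs(B[...,1])<35)&(B[...,0]>-60)&(B[...,0]<76)&(B[...,2]>22)&(B[...,2]<28)
    q=B[m].astype(np.float32); co=np.linalg.lstsq(np.c_[q[:,:2],np.ones(len(q))],q[:,2],rcond=None)[0]
    print(n,len(q),cv2.minAreaRect(q[:,:2]),'slope deg',np.degrees(co[:2]).round(2),'z at c',(co[2]-8*co[0]).round(1))
E
```

```text
clock: 18.4
position: [541.3, -196.7, 97.7]
ee_rot: [-0.007, 0.957, 0.003, 0.289]
contact_force: [-0.4, 0.0, 0.1]
gripper_width: 68.4
grasp_force: 0.0
 TCP bed [-6.4  0.4  1. ] tilt a 3.56 roll -0.09 yaw -0.09 F bed [-0.3  0.   0.3] grip 0.0 68.4 t 18.4
top 349 tilt [ 0.16 -0.23] top z at x=-8,72 25.2 25.5 end x [71.5 73. ] y [-23.3  23.1]
scene 432 tilt [-0.14 -0.5 ] top z at x=-8,72 25.5 25.3 end x [71.8 73.6] y [-23.4  23.1]
clock: 19.2
position: [491.8, -197.1, 190.4]
ee_rot: [-0.007, 0.957, 0.003, 0.291]
contact_force: [-0.3, -0.7, 0.7]
gripper_width: 68.3
grasp_force: 0.0
clock: 19.6
position: [441.8, -196.9, 278.8]
ee_rot: [-0.007, 0.957, 0.003, 0.29]
contact_force: [0.5, -1.2, 0.2]
gripper_width: 68.3
grasp_force: 0.0
 TCP bed [ -1.9   1.8 207.6] tilt a 3.76 roll -0.07 yaw -0.11 F bed [ 0.5 -1.2 -0. ] grip 0.0 68.3 t 19.6
top 357 tilt [-0.24 -0.35] top z at x=-8,72 25.3 25.0 end x [71.5 73.1] y [-23.1  23.7]
scene 434 tilt [-0.01 -0.99] top z at x=-8,72 25.3 25.3 end x [71.8 73.6] y [-23.4  23.1]Traceback (most recent call last):
  File "<stdin>", line 6, in <module>
cv2.error: OpenCV(4.12.0) /io/opencv/modules/imgproc/src/convhull.cpp:143: error: (-215:Assertion failed) total >= 0 && (depth == CV_32F || depth == CV_32S) in function 'convexHull'
```

View pics/scene3.png

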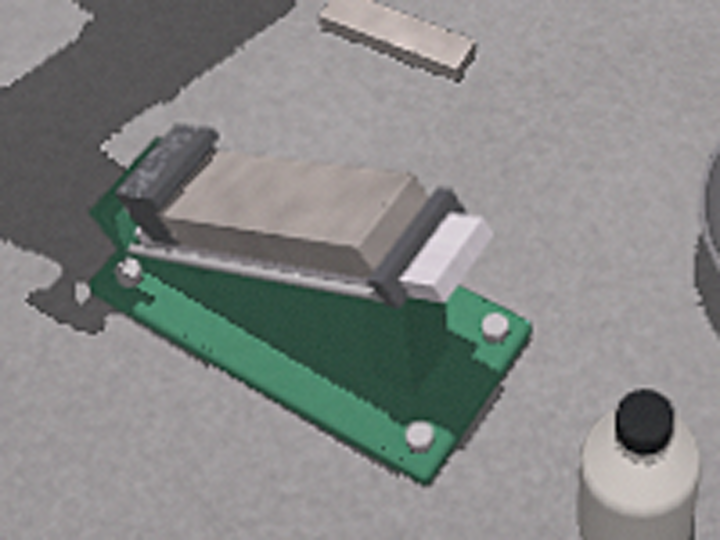

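The stone lies flat on the bed, between the jaw at (170,180) and the stop at (415,245), and the gripper is clear of it. It sits centred across and straight to within about a degree, so I'm handing in.

```bash
python3 -c "
from bench import job_done; print(job_done())"
```

```text
the job is handed in; nothing more can be done
None
```

The large honing stone is seated flat on the bed, held between the sprung jaw and the stop and released; I handed the job in at about 20 s of the 48 s limit, but no verdict came back.

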